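# Third hand at the docking bracket: light the clamps, press the amplifier home, hold

### The arm

A 6-joint arm with a two-finger parallel gripper is mounted at the origin on a cart in front of the work surface, level with it; the furniture and walls round the work are solid. World frame = base frame: x ahead of the robot, y to its left, z up, the work surface at z = 0. Lengths are in m, angles in degrees, forces in N, time in s.
With the tool pointing down it reaches from about 0.3 to 0.75 m from the base axis. Payload 8.5 kg.
Tool frame: the origin (TCP) lies on the centre line of the jaws, within the pads' length; the fingertips stand 19 mm ahead of it and the grasp point (between the pads) is the TCP (env.tcp_to_tips is the z of the fingertips in the tool frame, in m); z points along the fingers, y is the line along which they close (so a half turn about z gives the same grasp; the last joint's range is limited). The gripper opens to 85 mm and grips with 20 to 120 N. Pads are 22 mm wide; open, the fingers measure 114 mm over their backs; the gripper's body (76 mm by 85 mm) begins 54 mm behind the grasp point. The pads swing forward as they close: fully open they stand 13 mm farther back than shut.
Start: joints at [62.607, 21.807, 74.336, -0, 83.858, -12.336], TCP at [0.143, 0.531, 0.25] pointing down, gripper open.
Joint ranges: [-178.18, 178.18], [-50.72, 133.34], [12.68, 142.11], [-81.47, 261.47], [9.98, 163.14], [-165.26, 165.26]. Speed limits (degrees/s): [136.94, 136.94, 180, 180, 180, 180].

### API

Orientations are given as a 3x3 rotation matrix whose columns are the frame's x, y, z axes.
In Python, from rig import env gives the robot as it stands.
- The arm moves only by the tool servo_tool, never from a script. Its argument "steps" is a list of rows, each an object of numbers: "tx", "ty", "tz": the shift along the world's x, y, z in cm; "yaw": the turn about the world's z in degrees; "claw": the finger opening in cm, from 0 to 8.54. In form: [{"tx": .., "ty": .., "tz": .., "yaw": .., "claw": ..}, ...]. A call has 1 to 20 rows; each row shifts and turns the commanded pose from where the row before left it; what a row does not reach is not made up. A row lasts 1/10 s, in which the tool goes at most 50 mm and 8.59 degrees, less where a joint would pass 70% of its speed; a pose out of reach is approached as far as the arm can. A call with a gripper value outside its range is refused whole. The fingers move at their own pace and stop on an object; "newtons" is the grip in N (left out, the last holds). Time passes only in rows, so rows that do not move let the fingers close. It gives the time, the measured TCP pose, the force, the opening and the grip force at its end, in the units of the state.
- env.observe(): the state, without advancing time (a new reading comes with each control period).
- env.get_image(name): name is "scene" or "top"; returns (picture, depth): 420x560x3 uint8, red, green, blue; 420x560 float32, m along the optical axis (not along the pixel's ray), 0 where there is no reading.
- env.camera_model(name): a dict with "fovy" (degrees; the focal length in pixels is half the picture's height over the tangent of half this angle, whatever the lens; pixels are square), "cx", "cy" (the principal point, pixels), "T" (4x4, takes a point from camera to world coordinates). Camera axes: x right, y down, z forward; pixel columns grow to the right and rows downward; lengths in m; the calibration is good to about 2 mm. A picture is of the moment at which its call begins. camera_model takes no time and is no camera call.
- env.close_job(): hands the job in; it is judged then, once.
The state is a dict: "time_s": time; "q": joint angles; "qvel": joint speeds; "joint_efforts": joint torques, N m; "position": TCP position; "tool_rot": TCP orientation; "ft_force": force on the tool from outside, world axes, zero at the start; "wrist_torque": the same for the moment, N m; "grip_width": finger opening in m; "gripper_force": force on a finger pad.
Only numpy, scipy, OpenCV 4.12 (cv2) and the standard library are available. Lean on these libraries where they do the work, as an engineer would, in place of code of your own. Each camera call takes 0.05 s, during which the arm holds its last target. There are 200 camera calls.

### The job

A colleague is about to clamp the finned amplifier module into its docking bracket: first swing the jointed work lamp so that its head stands over the two clamp screws on the bracket's rear block, and let go of it. Then bring the module, lying flat on the table, into the bracket, plug end first, and gently press it against the spring-loaded socket with about 10 N, which is the socket pushed half-way in. Finish while still holding it pressed like that, steadily, with the lamp where you set it and without disturbing the microscope objective that stands nearby.

Things in the scene. Friction and masses are not known exactly. Their poses are not given: they have to be found in the camera images.
- lamp_stem (a point): Grip stem of the work lamp: an upright black rod 14 mm across on top of the lamp head, from 181 to 219 mm above the table; this point is on its axis at 204 mm. Below it: the arm's end knuckle (20 mm across), then the dark bell of the head (53 mm across, underside 105 mm above the table). Take the stem from above, drag it level, let go.
- lamp_elbow: Outer link of the lamp arm, with head and stem. Origin on the elbow's axis, 165 mm above the table; -y points along the link to the stem, 185 mm away. Shoulder and elbow turn about vertical axes only; they are stiff (about 1 to 3 N at the stem moves them) and stay where left. The arm starts folded, elbow on the far side; the elbow bends only that way.
- lamp: The lamp's fixed base, a dark disc 72 mm across with a 14 mm post that carries the shoulder; origin under its centre, on the table. The inner link is also 185 mm long: the stem can be set at 100 to 350 mm from the post (the clamp screws are 280 to 330 mm away).
- dock: Docking bracket, bare aluminium, fixed: a rear block (100 mm wide, 30 deep, 25.5 high, two toe clamps with screws on top) and two guide cheeks 36 mm forward of it (18 high, 54 apart inside), flared at the mouth, 48 mm forward. No floor: the module slides on the table. Origin on the table under the middle of the block's front face; x points the way the module is pushed, away from the robot.
- socket: Black sprung socket, 40 mm wide, 18 high, in the dock's rear block; a 16 mm hole takes the plug. Origin at the centre of its front face, 12.5 mm up; axes as the dock's. Free, it is at dock x = -8 mm; flush, at 0. 4 N starts it, then 1.5 N more per mm: 10 N at half-way (dock x = -4 mm). Its travel shows the push on it best: a module pressed down also drags on the table.
- clamp_screws (a point): The point midway between the two clamp screws on top of the dock's rear block, 11.5 mm behind the block's front face (dock x = 0.0115), 33 mm above the table. The lamp head should stand straight above it.
- module_mid (a point): Centre of the amplifier module's black finned body, 85 mm long (x), 50 wide (y), 25 high, lying flat with this point 12.5 mm up; 0.1 to 0.18 kg. x points to the plug end, which starts facing away from the robot, within about 30 degrees. Grip it across the 50 mm width in the half away from the plug: the plug's half goes between the cheeks.
- module: The same amplifier module; its origin is 6.35 mm from the body's centre towards the plug and 1.5 mm below its underside; same axes.
- module_plug_face (a point): The centre of the module's flat end face round the plug, 42.5 mm from the body's centre. A coaxial plug about 10 mm across stands 13 mm out of it and enters the socket's hole; this flat face bears on the socket's face.
- objective_a: A bystander: a silver microscope objective, 27 mm across and 47 mm tall, standing upright on the table between lamp base and dock; origin under its centre. Not to be disturbed.
There are look-alikes about, which are no part of the job. Leave any white look-alike of the module alone.

How it is judged (in metres and radians):
On the way, in this order (a step that is already met when the one before it is completed fails the run):
1. the lamp head stands over the clamp screws and has been let go (horizontal distance between lamp_stem and clamp_screws below 0.035 m and linear speed of lamp_elbow below 0.01 m/s and contact force between each of the fingers, the arm and lamp_elbow below 0.2 N), for 0.3 s.
2. the module is pressed on the sprung socket within the force band, steadily (contact force between module and socket between 6 and 14 N and y of module_plug_face in the frame of socket between -0.004 and 0.004 m and angle between the x axis of module and the x axis of dock, either way round below 0.1 rad and height (world z) of module_mid below 0.018 m and angle between module's own z axis and vertical below 0.1 rad and contact force between any of the fingers, the arm and module above 2 N and linear speed of each of module, socket below 0.005 m/s), for 0.6 s.
At the end, for the whole second after the job is handed in: The lamp stem is within 35 mm (seen from above) of the point over the clamp screws, at rest and untouched. The module lies flat in the dock, square to 0.1 rad, held by the robot and pressing the socket's face with 6 to 14 N (socket about 1.5 to 6.5 mm in), steady through the last second (all of step 1 and all of step 2); the arm keeps its last pose, push and grip.
It fails at once if the module is rammed into the bracket (more than 35 N between them) (contact force between module and dock above 35 N).
It fails at once if the objective is knocked over or pushed away (moved more than 20 mm) (distance of objective_a from where it was at the start of the episode above 0.02 m or angle between objective_a's own z axis and vertical above 0.3 rad).
It also fails if it takes over 70 s, if anything falls off the work surface, if the arm or the gripper's body presses on something with over 40 N, if the wrist force passes 120 N, or if a joint passes its speed limit or range.

## Working session

There is one attempt and no reset: what is moved stays moved. The work goes in short steps, Python scripts to look and compute and a tool call to move; the robot and the scene stay as the last step left them, time stands still between calls to the robot, and variables do not carry over. Pictures are saved under pics/ and viewed, at most 10 in all, crops included, and the job is handed in when it is done.

Besides the shell and the picture viewer there is one more tool, called after ">>>" as name(argument=value, ...), one argument or row to a line, values as JSON. servo_tool: Moves the arm, as the interface text tells. Its arguments: {"type":"object","properties":{"steps":{"type":"array"},"newtons":{"type":"number"}},"required":["steps"]}

```bash
mkdir -p pics; cat > h.py <<'E'
from rig import env
import numpy as np, cv2
def grab(name,tag):
    im,d=env.get_image(name); cv2.imwrite(f'pics/{tag}.png',im[:,:,::-1]); np.save(f'pics/{tag}.npy',d); return im,d
def w(name,u,v,z=None,d=None):
    m=env.camera_model(name); f=210/np.tan(np.radians(m['fovy'])/2); T=np.array(m['T'])
    r=np.array([(u-m['cx'])/f,(v-m['cy'])/f,1.]); 
    if d is not None: p=r*d
    else:
        R=T[:3,:3]@r; p=r*(z-T[2,3])/R[2]
    return T[:3,:3]@p+T[:3,3]
def crop(im,x0,y0,x1,y1,s,fn): cv2.imwrite(fn,cv2.resize(im[y0:y1,x0:x1,::-1],None,fx=s,fy=s,interpolation=cv2.INTER_CUBIC))
E
python3 - <<'E'
from h import *
a,_=grab('scene','s0'); b,_=grab('top','t0')
for n in('scene','top'):
    m=env.camera_model(n); print(n,m['fovy'],m['cx'],m['cy'],np.round(m['T'],3).tolist())
cv2.imwrite('pics/t0b.png',cv2.resize(b[:,:,::-1],(800,600)))
E
```

```text
scene 43.33935980379025 276.89104839800825 212.4693855362331 [[0.533, -0.536, 0.654, -0.245], [-0.846, -0.323, 0.424, -0.581], [-0.016, -0.78, -0.626, 0.849], [0.0, 0.0, 0.0, 1.0]]
top 49.22738607083407 266.26632517204365 207.46732598669544 [[-0.03, -0.987, 0.156, 0.295], [-1.0, 0.03, -0.002, -0.065], [-0.003, -0.156, -0.988, 1.396], [0.0, 0.0, 0.0, 1.0]]
```

View pics/s0.png

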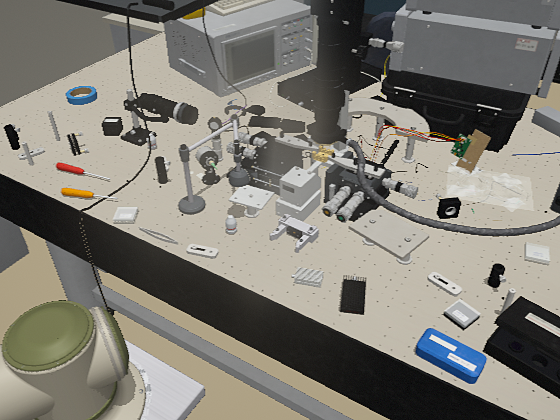

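View pics/t0b.png

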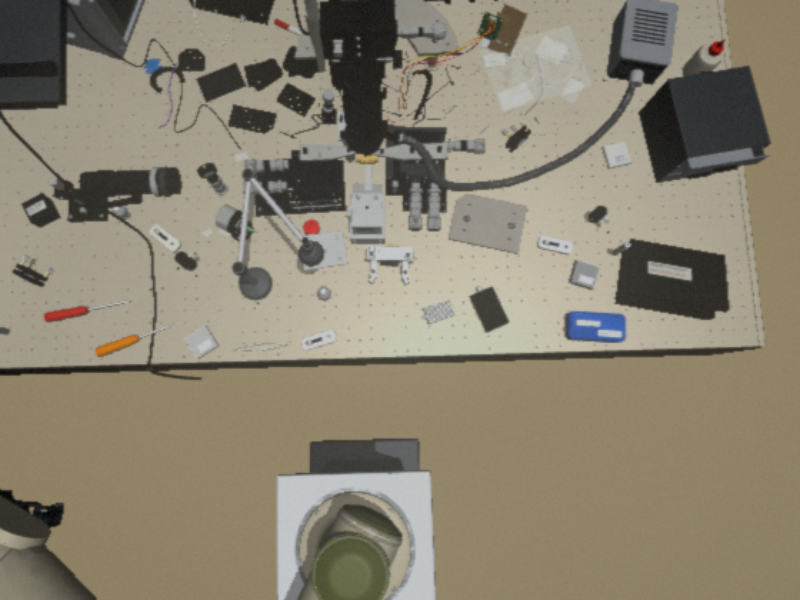

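The scene and top pictures agree. In the top view (800x600), the lamp base is at (255,283), the elbow at about (248,175) and the head at (311,250). The dock is at (390,260), and the objective is probably at (324,293). The module candidates are the black finned box at (489,309), which fits, and the white finned look-alike at (437,312). The black flat plates at the rear (220,80) are also dark, but they aren't finned boxes. I'll check with close crops.

```bash
python3 - <<'E'
from h import *
b=cv2.imread('pics/t0.png')[:,:,::-1]; crop(b,155,110,365,245,3.8,'pics/t0c.png')
a=cv2.imread('pics/s0.png')[:,:,::-1]; crop(a,170,100,390,320,2.7,'pics/s0c.png')
E
```

```text
(no output)
```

View pics/t0c.png

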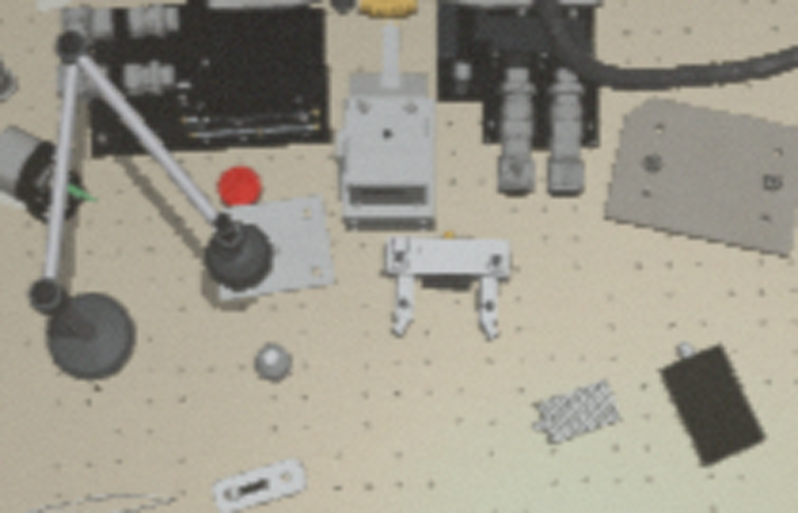

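View pics/s0c.png

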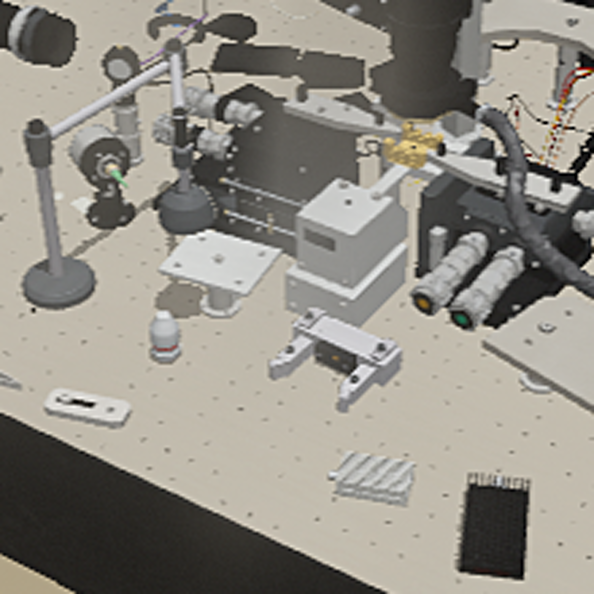

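The black finned body with the plug, at t0c (712,405), is the module. The white one at (578,412) is the look-alike. The stem is at about (226,226), the dock block front edge runs from (388,276) to (508,278), the clamp screws are at (399,257) and (496,261), and the objective is at (272,362).

```bash
python3 - <<'E'
from h import *
d=np.load('pics/t0.npy')
def q(n,u,v,z):
    U,V=155+u/3.8,110+v/3.8; dd=d[int(round(V)),int(round(U))]
    print(n,np.round(w('top',U,V,z),4),'depth',np.round(w('top',U,V,d=dd),3))
q('stemtop',226,222,.215);q('knuckle',232,238,.17);q('bell',240,258,.115);q('elbow',72,44,.175);q('shoulder',46,294,.175);q('base',92,336,.01)
q('screwL',399,257,.033);q('screwR',496,261,.033)
q('blkTL',388,238,.0255);q('blkTR',510,240,.0255);q('blkBL',386,276,.0255);q('blkBR',508,278,.0255)
q('cheekL',402,300,.018);q('cheekR',488,302,.018)
q('obj',272,362,.047)
for n,u,v in(('FL',661,370),('FR',722,346),('BR',764,438),('BL',704,466)): q(n,u,v,.025)
q('plug',684,350,.0125)
q('stageplate',300,250,.05);q('box',390,130,.08)
# module via depth-independent mask
im=cv2.imread('pics/t0.png'); g=im.max(2)[195:240,322:362]; m=(g<75).astype(np.uint8)
n,l,s,c=cv2.connectedComponentsWithStats(m); k=1+s[1:,4].argmax(); pts=np.argwhere(l==k)[:,::-1].astype(np.float32)
r=cv2.minAreaRect(pts); bx=cv2.boxPoints(r)+[322,195]; print(r,s[k]); P=np.array([w('top',*p,.025)[:2] for p in bx]); print(P, P.mean(0))
for i in range(2): e=P[i+1]-P[i]; print(np.linalg.norm(e),np.degrees(np.arctan2(e[1],e[0])))
E
```

```text
stemtop [0.5906 0.0663 0.215 ] depth [0.59  0.066 0.218]
knuckle [0.5899 0.0671 0.17  ] depth [0.587 0.066 0.18 ]
bell [0.5875 0.0672 0.115 ] depth [0.582 0.065 0.139]
elbow [0.7377 0.1817 0.175 ] depth [0.733 0.179 0.187]
shoulder [0.5517 0.2    0.175 ] depth [0.55  0.199 0.181]
base [0.5506 0.1986 0.01  ] depth [0.547 0.195 0.028]
screwL [ 0.6032 -0.0515  0.033 ] depth [ 0.604 -0.051  0.031]
screwR [ 0.5975 -0.1289  0.033 ] depth [ 0.596 -0.129  0.039]
blkTL [ 0.6208 -0.043   0.0255] depth [ 0.62  -0.043  0.028]
blkTR [ 0.6161 -0.1412  0.0255] depth [ 0.616 -0.141  0.025]
blkBL [ 0.5896 -0.0405  0.0255] depth [ 0.595 -0.04   0.001]
blkBR [ 0.5849 -0.1384  0.0255] depth [ 0.59 -0.14 -0.  ]
cheekL [ 0.571  -0.0528  0.018 ] depth [ 0.569 -0.053  0.028]
cheekR [ 0.5673 -0.122   0.018 ] depth [ 0.567 -0.122  0.021]
obj [0.5188 0.0503 0.047 ] depth [0.519 0.051 0.043]
FL [ 0.5066 -0.2574  0.025 ] depth [ 0.509 -0.26   0.009]
FR [ 0.5245 -0.307   0.025 ] depth [ 0.53  -0.313 -0.007]
BR [ 0.4497 -0.336   0.025 ] depth [ 0.45  -0.337  0.022]
BL [ 0.4289 -0.2874  0.025 ] depth [ 0.431 -0.291  0.002]
plug [ 0.5242 -0.2785  0.0125] depth [ 0.524 -0.278  0.013]
stageplate [0.6074 0.0264 0.05  ] depth [0.607 0.026 0.053]
box [ 0.6943 -0.0478  0.08  ] depth [ 0.687 -0.048  0.103]
((19.892534255981445, 21.050905227661133), (26.731616973876953, 15.934324264526367), 64.65382385253906) [  8   7  25  29 418]
[[ 0.50653558 -0.25746369]
 [ 0.52613313 -0.30217098]
 [ 0.45144777 -0.33241608]
 [ 0.43218071 -0.28801372]] [ 0.4790743  -0.29501612]
0.04881399619077448 -66.32964453677752
0.08057709473152375 -157.95368111151873
```

```bash
python3 - <<'E'
from h import *
s=env.observe(); print(np.round(s['tool_rot'],3),s['position'],s['time_s'],s['ft_force'],s['grip_width'])
E
```

```text
[[-0.966  0.26  -0.001]
 [ 0.26   0.966 -0.001]
 [ 0.    -0.001 -1.   ]] [0.14276763 0.53090639 0.24979506] 0.1 [ 0.47599182 -0.46690517 -0.82697267] 0.08523647619765291
```

>>> servo_tool(
  steps=[
    {"tx":1.5,"ty":-1.5,"tz":1.5},
    {"tx":3.3,"ty":-3.4,"tz":1},
    {"tx":3.3,"ty":-3.4},
    {"tx":3.3,"ty":-3.4},
    {"tx":3.3,"ty":-3.4},
    {"tx":3.3,"ty":-3.4},
    {"tx":3.3,"ty":-3.4},
  ],
)

```text
invalid input at $.steps[0]: expected keys tx, ty, tz, yaw, claw
```

>>> servo_tool(
  steps=[
    {"tx":1.5,"ty":-1.5,"tz":1.5,"yaw":0,"claw":5},
    {"tx":3.3,"ty":-3.4,"tz":1,"yaw":0,"claw":5},
    {"tx":3.3,"ty":-3.4,"tz":0,"yaw":0,"claw":5},
    {"tx":3.3,"ty":-3.4,"tz":0,"yaw":0,"claw":5},
    {"tx":3.3,"ty":-3.4,"tz":0,"yaw":0,"claw":5},
    {"tx":3.3,"ty":-3.4,"tz":0,"yaw":0,"claw":5},
    {"tx":3.3,"ty":-3.4,"tz":0,"yaw":0,"claw":5},
  ],
)

```text
time_s: 0.8
position: [0.3568, 0.3105, 0.2752]
tool_rot: [[-0.966, 0.26, -0.0], [0.26, 0.966, -0.0], [0.0, -0.0, -1.0]]
ft_force: [1.0, 1.6, -0.0]
grip_width: 0.0503
gripper_force: 0.0
```

>>> servo_tool(
  steps=[
    {"tx":3.3,"ty":-3.4,"tz":0,"yaw":0,"claw":5},
    {"tx":3.3,"ty":-3.4,"tz":0,"yaw":0,"claw":5},
    {"tx":3.3,"ty":-3.4,"tz":0,"yaw":0,"claw":5},
    {"tx":3.3,"ty":-3.4,"tz":0,"yaw":0,"claw":5},
    {"tx":3.3,"ty":-3.4,"tz":0,"yaw":0,"claw":5},
    {"tx":3.3,"ty":-3.4,"tz":0,"yaw":0,"claw":5},
    {"tx":2.4,"ty":-2.6,"tz":0,"yaw":0,"claw":5},
    {"tx":0.9,"ty":-1.3,"tz":0,"yaw":0,"claw":5},
    {"tx":0,"ty":0,"tz":0,"yaw":0,"claw":5},
  ],
)

```text
time_s: 1.7
position: [0.5873, 0.0678, 0.2744]
tool_rot: [[-0.965, 0.262, -0.001], [0.262, 0.965, 0.0], [0.001, -0.0, -1.0]]
ft_force: [0.1, 0.5, -0.1]
grip_width: 0.05
gripper_force: 0.0
```

```bash
python3 - <<'E'
from h import *
print(env.observe()['position'])
a,_=grab('scene','s1'); crop(a,150,40,350,190,4,'pics/s1c.png')
E
```

```text
[0.58733355 0.06781124 0.27444404]
```

View pics/s1c.png

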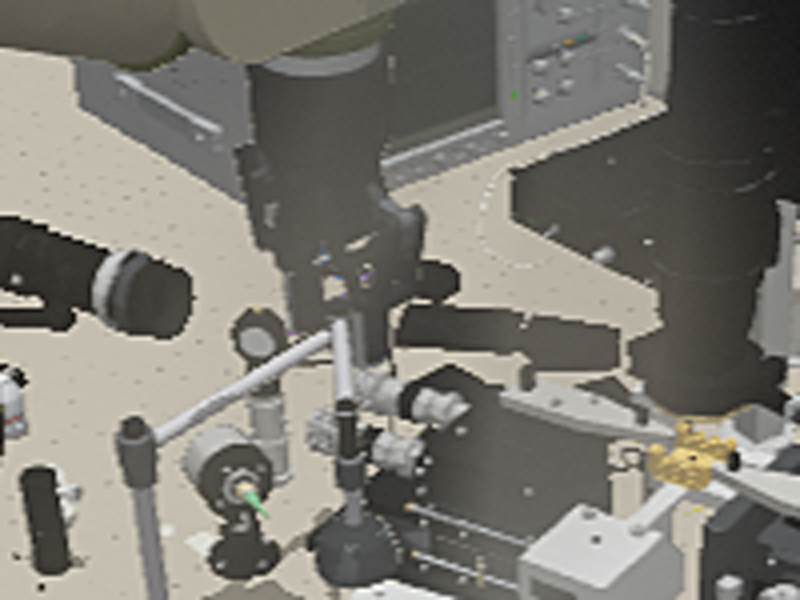

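The gripper is above the stem, whose top is at s1c (347,402). Next I descend and close.

>>> servo_tool(
  steps=[
    {"tx":0.2,"ty":-0.1,"tz":-2.5,"yaw":0,"claw":5},
    {"tx":0,"ty":0,"tz":-2.5,"yaw":0,"claw":5},
    {"tx":0,"ty":0,"tz":-1.9,"yaw":0,"claw":5},
    {"tx":0,"ty":0,"tz":0,"yaw":0,"claw":0.5},
    {"tx":0,"ty":0,"tz":0,"yaw":0,"claw":0.5},
    {"tx":0,"ty":0,"tz":0,"yaw":0,"claw":0.5},
    {"tx":0,"ty":0,"tz":0,"yaw":0,"claw":0.5},
    {"tx":0,"ty":0,"tz":0,"yaw":0,"claw":0.5},
  ],
  newtons=25,
)

```text
time_s: 2.55
position: [0.5893, 0.0684, 0.2077]
tool_rot: [[-0.966, 0.259, 0.003], [0.259, 0.966, 0.0], [-0.003, 0.001, -1.0]]
ft_force: [0.7, 1.4, 4.6]
grip_width: 0.0131
gripper_force: 25.5
```

>>> servo_tool(
  steps=[
    {"tx":0,"ty":-0.5,"tz":0.2,"yaw":0.7,"claw":0.5},
    {"tx":0.1,"ty":-1,"tz":0,"yaw":1.6,"claw":0.5},
    {"tx":0.1,"ty":-1.2,"tz":0,"yaw":1.8,"claw":0.5},
    {"tx":0.1,"ty":-1.2,"tz":0,"yaw":1.8,"claw":0.5},
    {"tx":0.1,"ty":-1.2,"tz":0,"yaw":1.8,"claw":0.5},
    {"tx":0.1,"ty":-1.2,"tz":0,"yaw":1.8,"claw":0.5},
    {"tx":0.1,"ty":-1.2,"tz":0,"yaw":1.8,"claw":0.5},
  ],
)

```text
time_s: 3.25
position: [0.5947, -0.0076, 0.2079]
tool_rot: [[-0.998, 0.064, -0.001], [0.064, 0.998, 0.001], [0.001, 0.001, -1.0]]
ft_force: [1.7, 2.2, -2.3]
grip_width: 0.0132
gripper_force: 25.1
```

>>> servo_tool(
  steps=[
    {"tx":0.1,"ty":-1.2,"tz":0,"yaw":1.8,"claw":0.5},
    {"tx":0.1,"ty":-1.2,"tz":0,"yaw":1.8,"claw":0.5},
    {"tx":0.1,"ty":-1.2,"tz":0,"yaw":1.8,"claw":0.5},
    {"tx":0.1,"ty":-1.2,"tz":0,"yaw":1.8,"claw":0.5},
    {"tx":0.1,"ty":-1.2,"tz":0,"yaw":1.8,"claw":0.5},
    {"tx":0,"ty":-1.2,"tz":0,"yaw":1.8,"claw":0.5},
    {"tx":0,"ty":-0.6,"tz":0,"yaw":0.8,"claw":0.5},
    {"tx":0,"ty":0,"tz":0,"yaw":0,"claw":0.5},
    {"tx":0,"ty":0,"tz":0,"yaw":0,"claw":0.5},
  ],
)

```text
time_s: 4.15
position: [0.5996, -0.0855, 0.208]
tool_rot: [[-0.991, -0.135, -0.001], [-0.135, 0.991, -0.001], [0.001, -0.001, -1.0]]
ft_force: [-0.7, -2.2, -3.6]
grip_width: 0.0125
gripper_force: 25.1
```

>>> servo_tool(
  steps=[
    {"tx":0.4,"ty":-0.2,"tz":0,"yaw":0,"claw":0.5},
    {"tx":0.5,"ty":-0.2,"tz":0,"yaw":0,"claw":0.5},
    {"tx":0.4,"ty":-0.1,"tz":0,"yaw":0,"claw":0.5},
    {"tx":0,"ty":0,"tz":0,"yaw":0,"claw":0.5},
    {"tx":0,"ty":0,"tz":0,"yaw":0,"claw":0.5},
    {"tx":0,"ty":0,"tz":0,"yaw":0,"claw":5},
    {"tx":0,"ty":0,"tz":0,"yaw":0,"claw":5},
    {"tx":0,"ty":0,"tz":0,"yaw":0,"claw":5},
    {"tx":0,"ty":0,"tz":0,"yaw":0,"claw":5},
  ],
)

```text
time_s: 5.05
position: [0.6129, -0.09, 0.2087]
tool_rot: [[-0.991, -0.136, 0.001], [-0.136, 0.991, -0.0], [-0.001, -0.0, -1.0]]
ft_force: [0.3, -0.3, 1.3]
grip_width: 0.0499
gripper_force: 0.0
```

>>> servo_tool(
  steps=[
    {"tx":0,"ty":0,"tz":2,"yaw":0,"claw":5},
    {"tx":0,"ty":0,"tz":3,"yaw":0,"claw":5},
    {"tx":0,"ty":0,"tz":3,"yaw":0,"claw":5},
  ],
)

```text
time_s: 5.35
position: [0.6127, -0.0899, 0.2893]
tool_rot: [[-0.991, -0.136, -0.0], [-0.136, 0.991, 0.0], [0.0, 0.0, -1.0]]
ft_force: [1.2, 0.5, -0.2]
grip_width: 0.0499
gripper_force: 0.0
```

>>> servo_tool(
  steps=[
    {"tx":-1.5,"ty":-2,"tz":0,"yaw":2,"claw":8.5},
    {"tx":-2.5,"ty":-3.4,"tz":0,"yaw":2,"claw":8.5},
    {"tx":-2.8,"ty":-3.8,"tz":0,"yaw":2,"claw":8.5},
    {"tx":-2.8,"ty":-3.8,"tz":0,"yaw":2,"claw":8.5},
    {"tx":-2.8,"ty":-3.8,"tz":0,"yaw":2.5,"claw":8.5},
    {"tx":-2.4,"ty":-3.3,"tz":-3,"yaw":2.2,"claw":8.5},
    {"tx":-1.1,"ty":-1.5,"tz":-3,"yaw":2,"claw":8.5},
    {"tx":0,"ty":0,"tz":0,"yaw":0,"claw":8.5},
    {"tx":0,"ty":0,"tz":0,"yaw":0,"claw":8.5},
  ],
)

```text
time_s: 6.25
position: [0.4544, -0.3055, 0.2293]
tool_rot: [[-0.924, -0.382, 0.0], [-0.382, 0.924, 0.0], [-0.0, -0.0, -1.0]]
ft_force: [0.4, -0.2, 0.5]
grip_width: 0.0846
gripper_force: 0.0
```

```bash
python3 - <<'E'
from h import *
b,db=grab('top','t2'); a,d=grab('scene','s2')
A=cv2.resize(a[195:345,230:390,::-1],None,fx=3.6,fy=3.6,interpolation=cv2.INTER_CUBIC)
cv2.imwrite('pics/s2c.png',A)
E
```

```text
(no output)
```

View pics/s2c.png

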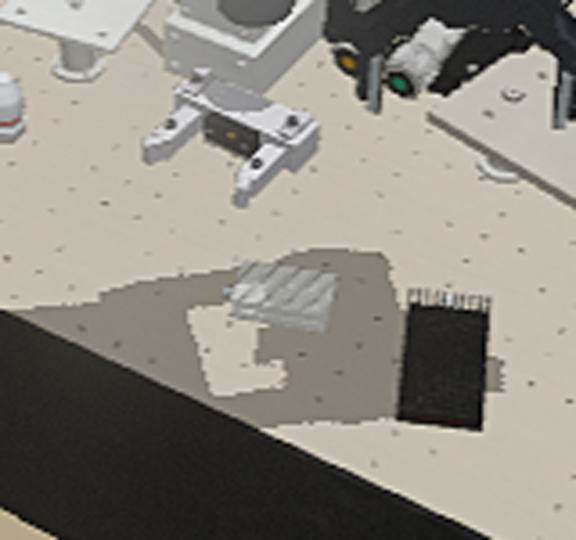

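The module is at s2c (445,365), plug end up at (448,298). The dock screws are at (204,75) and (293,121), and the cheek tips at (150,150) and (241,197).

```bash
python3 - <<'E'
from h import *
d=np.load('pics/s2.npy')
# module points from depth: dark region
im=cv2.imread('pics/s2.png'); sub=np.zeros(d.shape,bool); sub[272:318,336:368]=True
m=sub&(im.max(2)<70)&(d>0)
c=env.camera_model('scene'); 
vs,us=np.nonzero(m); P=np.array([w('scene',u,v,d=d[v,u]) for u,v in zip(us,vs)])
print(len(P),np.percentile(P[:,2],[2,20,50,80,98]))
T=P[(P[:,2]>.019)&(P[:,2]<.032)]; r=cv2.minAreaRect(T[:,:2].astype(np.float32)*1000); bx=cv2.boxPoints(r)
print(r, bx)
def q(n,u,v,z):
    U,V=230+u/3.6,195+v/3.6; dd=d[int(round(V)),int(round(U))]
    print(n,np.round(w('scene',U,V,z),4),np.round(w('scene',U,V,d=dd),3))
q('screwL',204,75,.033);q('screwR',293,121,.033);q('sockTL',203,112,.0215);q('sockTR',258,140,.0215);q('plug',448,298,.0125)
q('chkL',150,150,.009);q('chkR',241,197,.009)
q('FLtop',408,305,.025);q('FRtop',490,308,.025);q('BL',398,418,.0);q('BR',482,430,.0)
# top view depth for dock block top
d=np.load('pics/t2.npy');im=cv2.imread('pics/t2.png')
E
```

```text
752 [0.00278724 0.00984593 0.01226293 0.02286752 0.02589089]
((472.58062744140625, -300.9844055175781), (75.35576629638672, 47.057403564453125), 22.38651466369629) [[ 428.78134 -293.57867]
 [ 446.70328 -337.0896 ]
 [ 516.3799  -308.39014]
 [ 498.45798 -264.8792 ]]
screwL [ 0.609  -0.0549  0.033 ] [ 0.613 -0.053  0.029]
screwR [ 0.5982 -0.1302  0.033 ] [ 0.595 -0.132  0.036]
sockTL [ 0.587  -0.0675  0.0215] [ 0.59  -0.066  0.018]
sockTR [ 0.5813 -0.1135  0.0215] [ 0.589 -0.109  0.014]
plug [ 0.5239 -0.2802  0.0125] [ 0.522 -0.281  0.015]
chkL [ 0.5478 -0.0499  0.009 ] [ 0.547 -0.05   0.01 ]
chkR [ 0.5396 -0.1252  0.009 ] [ 0.543 -0.123  0.006]
FLtop [ 0.4948 -0.2669  0.025 ] [ 0.493 -0.268  0.027]
FRtop [ 0.5178 -0.3095  0.025 ] [ 0.541 -0.301 -0.   ]
BL [ 0.4336 -0.2929  0.    ] [ 0.432 -0.293  0.002]
BR [ 0.4507 -0.3379  0.    ] [ 0.451 -0.338 -0.001]
```

>>> servo_tool(
  steps=[
    {"tx":0,"ty":-0.3,"tz":-3,"yaw":0,"claw":8.5},
    {"tx":0,"ty":0,"tz":-4,"yaw":0,"claw":8.5},
    {"tx":0,"ty":0,"tz":-4,"yaw":0,"claw":8.5},
    {"tx":0,"ty":0,"tz":-4,"yaw":0,"claw":8.5},
    {"tx":0,"ty":0,"tz":-3,"yaw":0,"claw":8.5},
    {"tx":0,"ty":0,"tz":-2,"yaw":0,"claw":8.5},
    {"tx":0,"ty":0,"tz":-0.5,"yaw":0,"claw":8.5},
    {"tx":0,"ty":0,"tz":0,"yaw":0,"claw":8.5},
  ],
)

```text
time_s: 7.15
position: [0.4551, -0.3083, 0.0243]
tool_rot: [[-0.923, -0.384, 0.001], [-0.384, 0.923, -0.001], [-0.0, -0.001, -1.0]]
ft_force: [0.1, -0.2, 0.2]
grip_width: 0.0853
gripper_force: 0.0
```

>>> servo_tool(
  steps=[
    {"tx":0,"ty":0,"tz":0,"yaw":0,"claw":4},
    {"tx":0,"ty":0,"tz":0,"yaw":0,"claw":4},
    {"tx":0,"ty":0,"tz":0,"yaw":0,"claw":4},
    {"tx":0,"ty":0,"tz":0,"yaw":0,"claw":4},
    {"tx":0,"ty":0,"tz":0,"yaw":0,"claw":4},
    {"tx":0,"ty":0,"tz":0,"yaw":0,"claw":4},
  ],
  newtons=35,
)

```text
time_s: 7.75
position: [0.4547, -0.3089, 0.025]
tool_rot: [[-0.924, -0.383, 0.002], [-0.383, 0.924, -0.002], [-0.001, -0.002, -1.0]]
ft_force: [-0.1, 1.4, 7.7]
grip_width: 0.0491
gripper_force: 36.3
```

>>> servo_tool(
  steps=[
    {"tx":0,"ty":0,"tz":1,"yaw":0,"claw":4},
    {"tx":0,"ty":0,"tz":3,"yaw":0,"claw":4},
    {"tx":0,"ty":0,"tz":4,"yaw":0,"claw":4},
    {"tx":0,"ty":0,"tz":0,"yaw":0,"claw":4},
  ],
)

```text
time_s: 8.15
position: [0.4557, -0.31, 0.1089]
tool_rot: [[-0.924, -0.383, 0.006], [-0.383, 0.924, -0.007], [-0.003, -0.009, -1.0]]
ft_force: [0.1, -0.8, -0.7]
grip_width: 0.0489
gripper_force: 36.9
```

```bash
python3 - <<'E'
from h import *
for n,t in(('top','t0'),('scene','s0')):
    d=np.load(f'pics/{t}.npy'); c=env.camera_model(n); f=210/np.tan(np.radians(c['fovy'])/2); T=np.array(c['T'])
    v,u=np.mgrid[:420,:560]; P=np.stack([(u-c['cx'])/f*d,(v-c['cy'])/f*d,d],-1)@T[:3,:3].T+T[:3,3]; P=P[d>0]
    B=P[(abs(P[:,0]-.588)<.055)&(abs(P[:,1]+.09)<.065)]
    B=B[(B[:,2]>.019)&(B[:,2]<.045)]; K=B[B[:,0]>.583]
    r=cv2.minAreaRect(K[:,:2].astype(np.float32)*1000); print(n,len(K),np.round(r[0],1),np.round(r[1],1),r[2])
    # cheeks
    K=P[(P[:,0]>.535)&(P[:,0]<.58)&(abs(P[:,1]+.09)<.065)&(P[:,2]>.012)&(P[:,2]<.024)]
    for s in(K[:,1]>-.09,K[:,1]<-.09):
        k=K[s]; print(' cheek',len(k),k[:,:2].mean(0).round(4),np.percentile(k[:,1],[5,95]).round(4))
E
```

```text
top 408 [613.2 -82.3] [116.3  57.7] 87.72120666503906
 cheek 45 [ 0.5631 -0.0526] [-0.0595 -0.0468]
 cheek 53 [ 0.561  -0.1213] [-0.1269 -0.1145]
scene 607 [612.9 -82.9] [ 59.5 114.4] 0.7650340795516968
 cheek 68 [ 0.5614 -0.0531] [-0.0602 -0.046 ]
 cheek 82 [ 0.5604 -0.1209] [-0.1276 -0.108 ]
```

```bash
python3 - <<'E'
from h import *
b=cv2.imread('pics/t0.png')[:,:,::-1]; crop(b,250,165,295,202,16,'pics/t0d.png')
E
```

```text
(no output)
```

View pics/t0d.png

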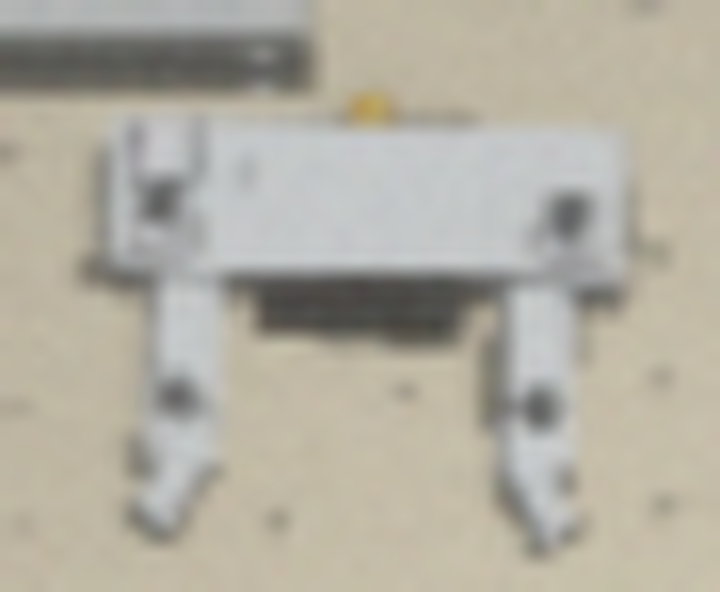

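```bash
python3 - <<'E'
from h import *
def q(X,Y,z): return w('top',250+(X+.5)/16-.5,165+(Y+.5)/16-.5,z)
for n,a in(('holes',(360.5,402,.018)),('screws',(365,208,.033)),('holeL',(180,397,.018)),('holeR',(541,407,.018)),('sL',(160,202,.033)),('sR',(570,214,.033)),('sock',(360,310,.0215)),('front',(365,277,.0255)),('back',(365,127,.0255)),('inner',(360,380,.018)),('tips',(352,535,.018)),('sockfront',(360,335,.0215))): print(n,q(*a).round(4))
print(env.observe()['position'])
E
```

```text
holes [ 0.5678 -0.0872  0.018 ]
screws [ 0.6023 -0.089   0.033 ]
holeL [ 0.5698 -0.0527  0.018 ]
holeR [ 0.5658 -0.1217  0.018 ]
sL [ 0.6047 -0.0501  0.033 ]
sR [ 0.6    -0.1279  0.033 ]
sock [ 0.585  -0.0876  0.0215]
front [ 0.5905 -0.0887  0.0255]
back [ 0.6199 -0.0897  0.0255]
inner [ 0.5721 -0.0872  0.018 ]
tips [ 0.542  -0.0848  0.018 ]
sockfront [ 0.5801 -0.0875  0.0215]
[ 0.45568673 -0.30997454  0.10893174]
```

>>> servo_tool(
  steps=[
    {"tx":0,"ty":1,"tz":0,"yaw":-2,"claw":4},
    {"tx":0,"ty":2.5,"tz":0,"yaw":-3,"claw":4},
    {"tx":0,"ty":3,"tz":0,"yaw":-3.3,"claw":4},
    {"tx":0,"ty":3,"tz":0,"yaw":-3.3,"claw":4},
    {"tx":0,"ty":3,"tz":0,"yaw":-3.3,"claw":4},
    {"tx":0,"ty":3,"tz":0,"yaw":-3.3,"claw":4},
    {"tx":0.1,"ty":3,"tz":0,"yaw":-3.3,"claw":4},
    {"tx":0.1,"ty":2.6,"tz":0,"yaw":-2.6,"claw":4},
    {"tx":0,"ty":1.8,"tz":0,"yaw":-1.7,"claw":4},
    {"tx":0,"ty":0,"tz":0,"yaw":0,"claw":4},
    {"tx":0,"ty":0,"tz":0,"yaw":0,"claw":4},
  ],
)

```text
time_s: 9.25
position: [0.4562, -0.0796, 0.1038]
tool_rot: [[-0.998, 0.055, 0.0], [0.055, 0.998, -0.0], [-0.0, -0.0, -1.0]]
ft_force: [-0.9, -0.7, -0.6]
grip_width: 0.0492
gripper_force: 36.9
```

>>> servo_tool(
  steps=[
    {"tx":0,"ty":0,"tz":-2,"yaw":0,"claw":4},
    {"tx":0,"ty":0,"tz":-3,"yaw":0,"claw":4},
    {"tx":0,"ty":0,"tz":-2,"yaw":0,"claw":4},
    {"tx":0,"ty":0,"tz":-0.8,"yaw":0,"claw":4},
    {"tx":0,"ty":0,"tz":0,"yaw":0,"claw":4},
    {"tx":0,"ty":0,"tz":0,"yaw":0,"claw":4},
  ],
)

```text
time_s: 9.85
position: [0.4565, -0.0802, 0.026]
tool_rot: [[-0.998, 0.057, 0.001], [0.057, 0.998, -0.0], [-0.001, -0.0, -1.0]]
ft_force: [0.2, -1.3, -0.7]
grip_width: 0.0487
gripper_force: 38.0
```

```bash
python3 - <<'E'
from h import *
a,_=grab('scene','s3'); crop(a,225,155,365,275,5.5,'pics/s3c.png')
b,_=grab('top','t3')
E
```

```text
(no output)
```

View pics/s3c.png

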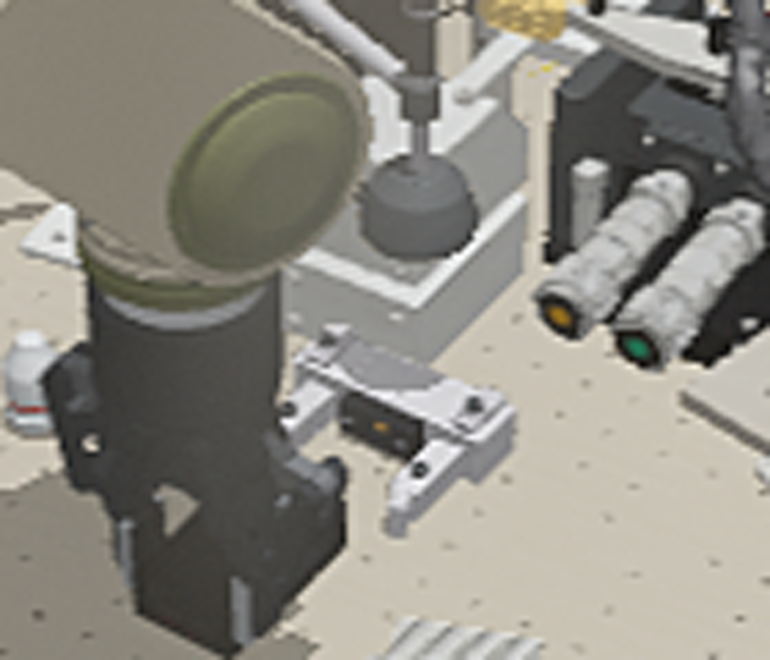

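>>> servo_tool(
  steps=[
    {"tx":0.5,"ty":-0.03,"tz":0,"yaw":0,"claw":4},
    {"tx":1,"ty":-0.06,"tz":0,"yaw":0,"claw":4},
    {"tx":1,"ty":-0.06,"tz":0,"yaw":0,"claw":4},
    {"tx":1,"ty":-0.06,"tz":0,"yaw":0,"claw":4},
    {"tx":0.6,"ty":-0.03,"tz":0,"yaw":0,"claw":4},
    {"tx":0.4,"ty":-0.02,"tz":0,"yaw":0,"claw":4},
    {"tx":0,"ty":0,"tz":0,"yaw":0,"claw":4},
    {"tx":0,"ty":0,"tz":0,"yaw":0,"claw":4},
  ],
)

```text
time_s: 10.75
position: [0.5009, -0.082, 0.0256]
tool_rot: [[-0.998, 0.057, -0.001], [0.057, 0.998, 0.0], [0.001, 0.0, -1.0]]
ft_force: [0.7, 0.4, -1.8]
grip_width: 0.0492
gripper_force: 38.0
```

```bash
python3 - <<'E'
from h import *
a,_=grab('scene','s4'); crop(a,225,155,365,275,5.5,'pics/s4c.png')
s=env.observe(); print(s['position'],s['ft_force'])
E
```

```text
[ 0.50084731 -0.08198621  0.02564339] [-0.03276748 -0.41141812 -1.40507073]
```

View pics/s4c.png

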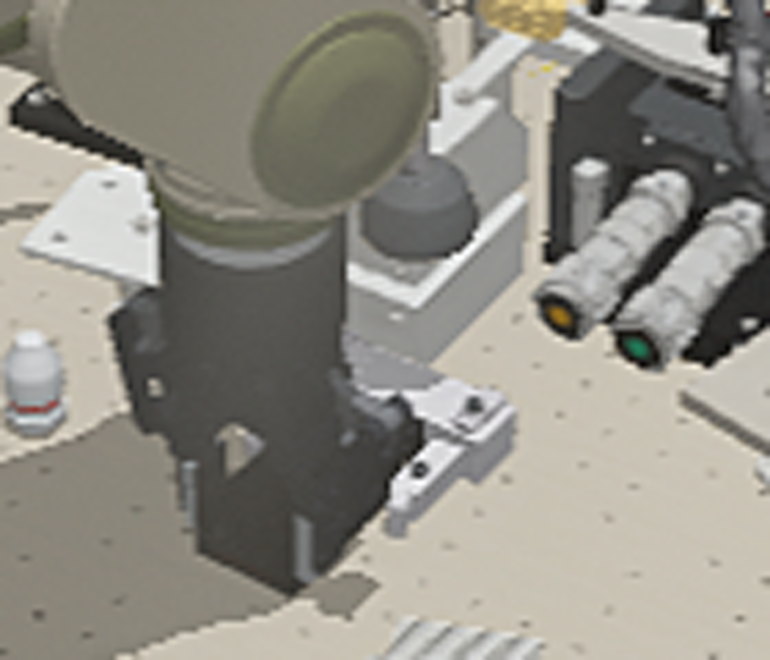

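The module is between the cheeks, the objective is undisturbed and the lamp is clear. I'll continue slowly.

>>> servo_tool(
  steps=[
    {"tx":0.3,"ty":-0.02,"tz":0,"yaw":0,"claw":4},
    {"tx":0.3,"ty":-0.02,"tz":0,"yaw":0,"claw":4},
    {"tx":0.2,"ty":-0.01,"tz":0,"yaw":0,"claw":4},
    {"tx":0,"ty":0,"tz":0,"yaw":0,"claw":4},
    {"tx":0,"ty":0,"tz":0,"yaw":0,"claw":4},
  ],
)

```text
time_s: 11.3
position: [0.5091, -0.0825, 0.0257]
tool_rot: [[-0.998, 0.057, -0.0], [0.057, 0.998, 0.0], [0.0, 0.0, -1.0]]
ft_force: [0.1, 0.3, -1.1]
grip_width: 0.0491
gripper_force: 38.0
```

>>> servo_tool(
  steps=[
    {"tx":0.1,"ty":-0.005,"tz":0,"yaw":0,"claw":4},
    {"tx":0.1,"ty":-0.005,"tz":0,"yaw":0,"claw":4},
    {"tx":0,"ty":0,"tz":0,"yaw":0,"claw":4},
    {"tx":0,"ty":0,"tz":0,"yaw":0,"claw":4},
  ],
)

```text
time_s: 11.7
position: [0.5112, -0.0827, 0.0257]
tool_rot: [[-0.998, 0.057, -0.0], [0.057, 0.998, -0.0], [0.0, -0.0, -1.0]]
ft_force: [-0.7, -1.0, -1.5]
grip_width: 0.0493
gripper_force: 38.0
```

>>> servo_tool(
  steps=[
    {"tx":0.1,"ty":-0.03,"tz":0,"yaw":0,"claw":4},
    {"tx":0.1,"ty":-0.03,"tz":0,"yaw":0,"claw":4},
    {"tx":0,"ty":0,"tz":0,"yaw":0,"claw":4},
    {"tx":0,"ty":0,"tz":0,"yaw":0,"claw":4},
  ],
)

```text
time_s: 12.1
position: [0.5126, -0.0831, 0.0256]
tool_rot: [[-0.998, 0.057, -0.001], [0.057, 0.998, 0.0], [0.001, 0.0, -1.0]]
ft_force: [-3.4, 1.4, -0.4]
grip_width: 0.0496
gripper_force: 38.1
```

>>> servo_tool(
  steps=[
    {"tx":0.1,"ty":-0.02,"tz":0,"yaw":0,"claw":4},
    {"tx":0.1,"ty":-0.02,"tz":0,"yaw":0,"claw":4},
    {"tx":0,"ty":0,"tz":0,"yaw":0,"claw":4},
    {"tx":0,"ty":0,"tz":0,"yaw":0,"claw":4},
  ],
)

```text
time_s: 12.5
position: [0.5143, -0.0832, 0.0255]
tool_rot: [[-0.998, 0.057, -0.002], [0.057, 0.998, 0.001], [0.002, 0.001, -1.0]]
ft_force: [-6.1, 1.4, 0.9]
grip_width: 0.0491
gripper_force: 38.2
```

>>> servo_tool(
  steps=[
    {"tx":0.1,"ty":-0.01,"tz":0,"yaw":0,"claw":4},
    {"tx":0.1,"ty":-0.01,"tz":0,"yaw":0,"claw":4},
    {"tx":0,"ty":0,"tz":0,"yaw":0,"claw":4},
    {"tx":0,"ty":0,"tz":0,"yaw":0,"claw":4},
    {"tx":0,"ty":0,"tz":0,"yaw":0,"claw":4},
  ],
)

```text
time_s: 13.0
position: [0.5158, -0.0833, 0.0254]
tool_rot: [[-0.998, 0.057, -0.004], [0.057, 0.998, 0.001], [0.004, 0.001, -1.0]]
ft_force: [-7.8, 1.8, 3.0]
grip_width: 0.049
gripper_force: 38.3
```

>>> servo_tool(
  steps=[
    {"tx":0.1,"ty":-0.01,"tz":0.03,"yaw":0,"claw":4},
    {"tx":0.06,"ty":0,"tz":0,"yaw":0,"claw":4},
    {"tx":0,"ty":0,"tz":0,"yaw":0,"claw":4},
    {"tx":0,"ty":0,"tz":0,"yaw":0,"claw":4},
    {"tx":0,"ty":0,"tz":0,"yaw":0,"claw":4},
    {"tx":0,"ty":0,"tz":0,"yaw":0,"claw":4},
  ],
)

```text
time_s: 13.6
position: [0.5169, -0.0834, 0.0256]
tool_rot: [[-0.998, 0.057, -0.005], [0.057, 0.998, 0.002], [0.005, 0.001, -1.0]]
ft_force: [-10.1, 0.8, 2.1]
grip_width: 0.0491
gripper_force: 38.3
```

```bash
python3 - <<'E'
from h import *
F=[]
for i in range(5): env.get_image('top'); s=env.observe(); F.append(np.r_[s['ft_force'],s['position']*1000])
print(np.round(F,2),s['time_s'])
E
```

```text
[[ -9.98   0.77   1.45 516.87 -83.38  25.53]
 [-10.23   0.52   1.58 516.88 -83.38  25.54]
 [ -9.8    1.2    1.52 516.89 -83.38  25.55]
 [-10.17   2.23   2.32 516.9  -83.39  25.55]
 [-10.17   1.57   1.84 516.9  -83.36  25.56]] 13.85
```

```bash
python3 - <<'E'
from h import *
a,_=grab('scene','s5'); b,_=grab('top','t5')
A=cv2.resize(a[150:280,210:350,::-1],(420,390),interpolation=cv2.INTER_CUBIC); B=cv2.resize(b[130:230,200:297,::-1],(378,390),interpolation=cv2.INTER_CUBIC)
cv2.imwrite('pics/f5.png',np.hstack([A,B]))
E
```

```text
(no output)
```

View pics/f5.png

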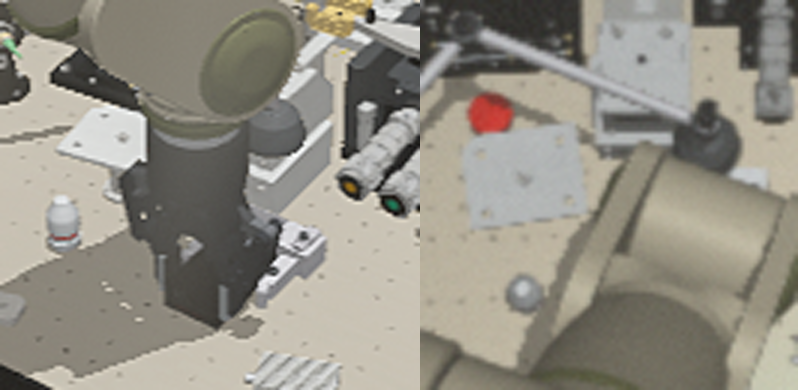

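>>> servo_tool(
  steps=[
    {"tx":0,"ty":0,"tz":0,"yaw":0,"claw":4},
    {"tx":0,"ty":0,"tz":0,"yaw":0,"claw":4},
    {"tx":0,"ty":0,"tz":0,"yaw":0,"claw":4},
    {"tx":0,"ty":0,"tz":0,"yaw":0,"claw":4},
    {"tx":0,"ty":0,"tz":0,"yaw":0,"claw":4},
    {"tx":0,"ty":0,"tz":0,"yaw":0,"claw":4},
  ],
)

```text
time_s: 14.55
position: [0.5169, -0.0834, 0.0255]
tool_rot: [[-0.998, 0.057, -0.005], [0.057, 0.998, 0.002], [0.005, 0.001, -1.0]]
ft_force: [-10.2, 1.3, 2.4]
grip_width: 0.0495
gripper_force: 38.3
```

The lamp head is in place behind the wrist, stem at right panel (708,110). The objective is standing at (524,292) and the module is seated.

```bash
python3 - <<'E'
from h import *
U,V=273.9,158.4
print(w('top',U,V,.215), w('top',U,V,d=np.load('pics/t5.npy')[158,274]))
s=env.observe(); print(s['ft_force'],s['time_s'])
print(env.close_job())
E
```

```text
[ 0.61306515 -0.09164708  0.215     ] [ 0.61101742 -0.09147811  0.22260795]
[-10.2274389    1.32995955   2.35344656] 14.55
the job is handed in; nothing more can be done
None
```

I handed the job in at 14.6 s; no verdict was returned. By my measurements the lamp stem stands about 11 mm from the point over the clamp screws and is let go, the module is held against the socket with a steady 10 N or so (socket about 4 mm in), and the objective is still standing where it was.

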